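# Stop the motorised coffee table, clear its seam, reset the stop

## Task

A coaster lies across the seam of the motorised extending table: press the red mushroom stop button in until it stays down by itself, and with the table stopped lift the coaster off the seam and lay it flat and wholly on the round cork mat. Only then turn the head of the stop button clockwise until it is released and springs fully up again, and let go of everything. Do not disturb the mug, the sugar canister or the bowl.

Things in the scene. Friction and masses are not known exactly. Their poses are not given: they have to be found in the camera images.
- console: Grey wedge-shaped control box with a yellow sloping face, fixed to the table, 150 x 120 mm in plan; face 48 mm high at the low (own -x) edge and 102 mm at the high (+x) edge, 75 mm at the middle. Origin: centre of its underside. Own z is up; the face slopes 20 degrees down towards own -x. It may stand left or right of the seam.
- button_top (a point): Middle of the domed top of the red mushroom stop button; moves with it. Its z axis is the button's axis, out of the sloping face (20 degrees from vertical, towards the console's -x); x and y do not turn with the head. Head: round, 58 mm across, 26 mm thick; its side wall runs 8 to 22 mm below this point. The point is 40 mm off the face when up. A white mark on the head shows its turn.
- face_mid (a point): Where the button's axis meets the yellow face; does not move. To reset the latched button, turn its head clockwise seen from outside by 1.6 to 2.3 rad, unknown beforehand and more than one grasp gives; about 0.1 N m. The head stays where left, so let go and regrasp. A stop lies 0.2 to 0.4 rad past the release. Freed, it springs up, if need be once let go. Do not turn it before pressing.
- plunger (a joint): How far the stop button is pressed in along its axis, m: 0 fully up, about 0.010 latched, 0.013 pressed to the bottom stop. The spring gives 4 N at first, 10 N when latching, and the catch adds up to about 4 N on the way. Press past 11 mm and let go: it must stay at about 0.010 by itself.
- coaster: Blue hard-silicone coaster, a flat rectangle 105 mm (own x) by 58 mm (own y) and 8 mm thick, loose, about 40 to 90 g. Origin: centre of its underside. It lies across the seam at the start.
- mat: Round cork mat, 170 mm across and 5 mm thick, fixed flat on the table on the other side of the seam from the console. Origin: centre of its underside. The coaster belongs flat on it.
- seam: The seam between the table's leaves: a 12 mm wide aluminium strip with a dark line, flush with the table, running along x. Origin on its line. It does nothing.
- mug: White porcelain mug, 80 mm across, 95 mm tall, handle towards own +y, loose bystander. Origin: centre of its underside.
- canister: Steel sugar canister with a dark twist cap, 80 mm across, 110 mm tall, loose bystander. Origin: centre of its underside.
- bowl: Yellow plastic bowl, 130 mm across, 55 mm tall, loose bystander. Origin: centre of its underside.
Mind the look-alikes: they are no part of the job. Several things have the shape of the mat; the one meant has the colours described above.

How it is judged:
By the outcome, as a careful person would: the job done as asked, in the order asked, and still so for the second after the job is handed in, with the robot touching nothing.
It also fails if it takes over 72 s, if anything falls off the work surface, if the arm or the gripper's body presses on something with over 40 N, if the wrist force passes 120 N, or if a joint passes its speed limit or range.

## Robot

A 6-joint arm with a two-finger parallel gripper is mounted at the origin on the work surface. World frame = base frame: x ahead of the robot, y to its left, z up, the work surface at z = 0. Lengths are in m, angles in rad, forces in N, time in s.
With the tool pointing down it reaches from about 0.35 to 0.975 m from the base axis. Payload 4.9 kg.
Tool frame: the origin (TCP) lies midway between the tips of the shut fingers; the grasp point (between the pads) lies ctrl.tcp_to_grasp behind it (ctrl.tcp_to_grasp is the distance from the TCP to the grasp point, in m); z points along the fingers, y is the direction in which the jaws open and shut (so a half turn about z gives the same grasp; the last joint's range is limited). The gripper opens to 85 mm and grips with 20 to 120 N. Pads are 22 mm wide; open, the fingers measure 114 mm over their backs; the gripper's body (76 mm by 85 mm) begins 54 mm behind the grasp point. The pads swing forward as they close: fully open they stand 13 mm farther back than shut.
Start: joints at [-1.271, 0.053, 1.613, -0, 1.476, -0.119], TCP at [0.254, -0.571, 0.231] pointing down, gripper open.
Joint ranges: [-3.01, 3.01], [-1.01, 2.22], [0.06, 2.58], [-1.02, 4.17], [0.09, 2.62], [-3.14, 3.14]. Speed limits (rad/s): [2.57, 2.57, 3.14, 3.14, 3.14, 3.14].

## Interface

Orientations are given as a rotation vector (axis times angle).
In Python, from station import ctrl, get_image, calibration, finish_job, models gives the robot as it stands.
- The arm moves only by the shell command python3 -m creep 'ROWS' [FORCE]. ROWS is JSON, a list of rows, each a list of 7 numbers: the opening, from 0 (shut) to 1 (fully open), then the shift along the tool's x, y, z in m, then the turn, a rotation vector about the tool's x, y, z in degrees. A call has 1 to 20 rows; each row shifts and turns the commanded pose from where the row before left it, along the tool's axes as they then stand; what a row does not reach is not made up. A row lasts 1/10 s, in which the tool goes at most 50 mm and 8.59 degrees, less where a joint would pass 70% of its speed; a pose out of reach is approached as far as the arm can. A call with a gripper value outside its range is refused whole. The fingers move at their own pace and stop on an object; FORCE is the grip in N (left out, the last holds). Time passes only in rows, so rows that do not move let the fingers close. It gives the time, the measured TCP pose, the force and the opening at its end, in the units of the state.
- ctrl.get_obs(): the state, without advancing time (a new reading comes with each control period).
- get_image(name): name is "scene" or "top" or "wrist"; returns the picture (400x640x3 uint8, red, green, blue); there is no depth.
- calibration(name): a dict with "mtx" (3x3 intrinsics, pixels), "k1" (the pictures are not rectified: a ray, as slopes to the right and down, at radius r is drawn at 1 + k1 r^2 times it, then the intrinsics apply), "R" (3x3) and "t" (3): a world point X has camera coordinates R X + t. Camera axes: x right, y down, z forward; pixel columns grow to the right and rows downward; lengths in m; the calibration is good to about 2 mm. A picture is of the moment at which its call begins: read the wrist's pose just before it. calibration takes no time and is no camera call; for the wrist camera it gives the pose at the moment of the call.
- finish_job(): hands the job in, once; it reports no verdict.
Trained networks look in the newest picture that a camera, given by its name, has taken for a name from the list of things; names that differ only in an ending like _2 or _b are one class to them, and where a whole thing is asked for, a point or a joint stands for the part that bears it (a point fixed in the world has none). Each returns a list of dicts, best first, with "conf" (0 to 1); they miss things now and then, are a little off and sometimes report something else, mostly with a low value. They report only what shows in the picture. A call takes as long as a camera call. They do not tell look-alikes from the thing itself.
- models.search_frame(camera, name): "extent" ([left, top, right, bottom] in pixels, round what is visible of it).
The state is a dict: "t": time; "q": joint angles; "dq": joint speeds; "effort": joint torques, N m; "tool_pos": TCP position; "tool_rot": TCP orientation; "contact_force": force on the tool from outside, world axes, zero at the start; "wrist_torque": the same for the moment, N m; "opening": finger opening in m.
Only numpy, scipy, OpenCV 4.12 (cv2) and the standard library are available. Lean on these libraries where they do the work, as an engineer would, in place of code of your own. Each camera call takes 0.05 s, during which the arm holds its last target. There are 200 camera calls.

## Working session

There is one attempt and no reset: what is moved stays moved. The work goes in short steps, Python scripts to look and compute and a shell command to move; the robot and the scene stay as the last step left them, time stands still between calls to the robot, and variables do not carry over. Pictures are saved under pics/ and viewed, about 8 in all and at most 12, crops included, and the job is handed in when it is done.

```bash
ls; mkdir -p pics; python3 - <<'E'
from station import ctrl,get_image,calibration,models
import cv2,numpy as np
print(ctrl.tcp_to_grasp, ctrl.get_obs())
for c in("scene","top"):
    im=get_image(c); cv2.imwrite(f"pics/{c}0.png",im[:,:,::-1])
    for n in("console","button_top","coaster","mat","mug","canister","bowl"):
        print(c,n,[(np.round(d["extent"]).astype(int).tolist(),round(d["conf"],2)) for d in models.search_frame(c,n)])
    k=calibration(c); print(k)
a=cv2.imread("pics/scene0.png");b=cv2.imread("pics/top0.png")
E
```

```text
pics
0.0187 {'t': 0.0, 'q': array([-1.27098051e+00,  5.33482014e-02,  1.61431460e+00, -2.16881801e-05,
        1.47600458e+00, -1.18945787e-01]), 'dq': array([ 0.00085947,  0.00021606, -0.00038475,  0.00034239, -0.00116448,
       -0.00028246]), 'effort': array([ 2.66872294e-04, -3.93675828e+01, -3.70180643e+01, -1.35614528e-04,
        6.97901094e-03,  6.58917321e-08]), 'tool_pos': array([ 0.25398061, -0.5703744 ,  0.23005609]), 'tool_rot': array([-3.07095975e+00, -6.52567539e-01,  3.27881086e-04]), 'contact_force': array([ 0.43404774, -0.63262528, -0.88043598]), 'wrist_torque': array([-0.00459497,  0.08126163,  0.01956291]), 'opening': 0.0854783017424042}
scene console [([371, 240, 441, 309], 0.78), ([254, 179, 306, 211], 0.69)]
scene button_top [([403, 244, 426, 264], 0.82)]
scene coaster [([316, 231, 353, 247], 0.9)]
scene mat [([239, 146, 281, 172], 0.92), ([256, 177, 306, 213], 0.79), ([185, 170, 237, 201], 0.78), ([318, 165, 365, 191], 0.6), ([315, 228, 351, 246], 0.59)]
scene mug [([318, 304, 350, 368], 0.71)]
scene canister [([212, 187, 243, 227], 0.82), ([255, 244, 302, 283
[... 615 characters left out ...]
7), ([269, 178, 308, 220], 0.63), ([351, 170, 409, 227], 0.62), ([427, 189, 490, 250], 0.61), ([334, 248, 398, 309], 0.55)]
top mug [([174, 101, 220, 136], 0.69), ([184, 210, 205, 232], 0.43)]
top canister [([362, 100, 395, 141], 0.58)]
top bowl [([264, 98, 305, 148], 0.82), ([170, 188, 229, 246], 0.32)]
{'mtx': array([[388.55661031,   0.        , 318.54046751],
       [  0.        , 388.55661031, 199.56156693],
       [  0.        ,   0.        ,   1.        ]]), 'k1': -0.06770903304012445, 'R': array([[-0.00308661, -0.99983241, -0.01804482],
       [-0.99671771,  0.00453578, -0.08082836],
       [ 0.08089667,  0.0177361 , -0.99656468]]), 't': array([-0.08668661,  0.51309902,  1.06291225])}
```

```bash
python3 - <<'E'
import cv2
b=cv2.imread("pics/top0.png")
cv2.imwrite("pics/top0c.png",cv2.resize(b[70:330,140:510],(800,562),interpolation=cv2.INTER_CUBIC))
E
```

```text
(no output)
```

View pics/top0c.png

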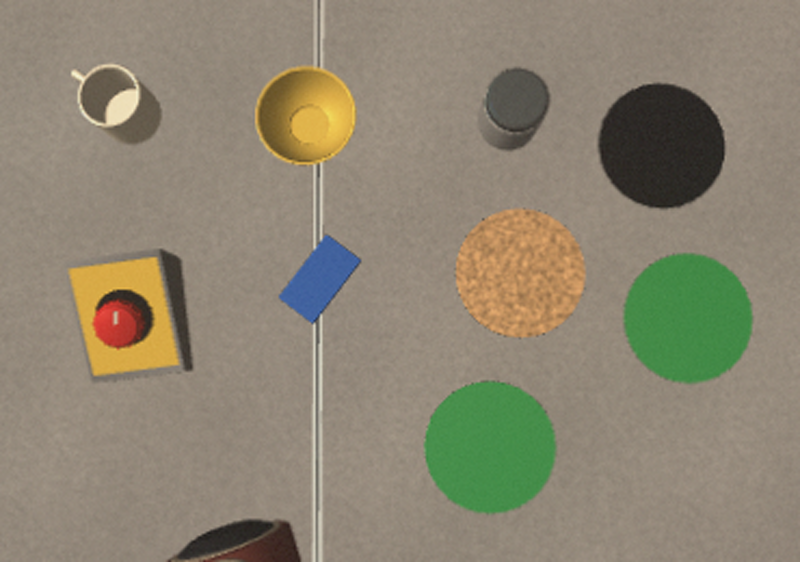

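View pics/scene0.png

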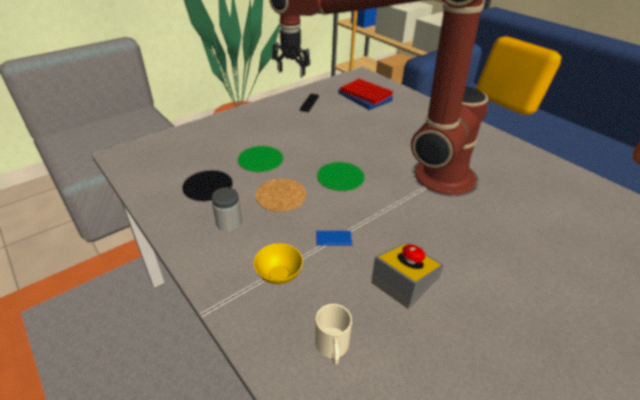

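The cork mat is at about top px (381,196). The look-alikes are green at (367,277) and (458,217) and black at (446,138). Only the tan, speckled one fits "cork", and the enlarged crop confirms it. The blue coaster lies on the seam at about (288,199). The red button is on the yellow console at about (196,219), tilted toward the robot. Next I measure by colour.

```bash
cat > h.py <<'E'
import cv2,numpy as np
from scipy.optimize import least_squares
from scipy.spatial.transform import Rotation as Ro
def und(c,px):
    d=np.array([c["k1"],0,0,0.]);p=(np.atleast_2d(px)-c["mtx"][:2,2])/c["mtx"][0,0];q=p.copy()
    for _ in range(8): q=p/(1+c["k1"]*(q**2).sum(1,keepdims=True))
    return q
def ray(c,px):
    q=und(c,px);d=np.c_[q,np.ones(len(q))]@c["R"];return -c["R"].T@c["t"],d
def onz(c,px,z):
    o,d=ray(c,px);return o+d*((z-o[2])/d[:,2])[:,None]
def proj(c,X):
    p=np.atleast_2d(X)@c["R"].T+c["t"];q=p[:,:2]/p[:,2:];q=q*(1+c["k1"]*(q**2).sum(1,keepdims=True));return q*c["mtx"][0,0]+c["mtx"][:2,2]
def mask(im,lo,hi,box):
    h=cv2.cvtColor(im,cv2.COLOR_BGR2HSV);m=cv2.inRange(h,lo,hi)
    k=np.zeros_like(m);l,t,r,b=box;k[t:b,l:r]=1;return m*k
def biggest(m):
    return max(cv2.findContours(m,cv2.RETR_EXTERNAL,cv2.CHAIN_APPROX_NONE)[0],key=cv2.contourArea)
def face(x,y,yaw):
    s=[[-.075,-.06,.048],[.075,-.06,.102],[.075,.06,.102],[-.075,.06,.048]]
    c,n=np.cos(yaw),np.sin(yaw);return np.array(s)@np.array([[c,n,0],[-n,c,0],[0,0,1]])+[x,y,0]
E
python3 - <<'E'
from h import *
from station import calibration
C={c:calibration(c) for c in("top","scene")};I={c:cv2.imread(f"pics/{c}0.png") for c in C}
B={"top":dict(coaster=(262,172,315,226),mat=(345,160,415,232),con=(165,180,236,252),bowl=(255,90,312,155)),
"scene":dict(coaster=(308,222,360,254),mat=(248,170,314,218),con=(365,234,448,315),bowl=(245,235,310,290))}
obs={}
for c in C:
    m=biggest(mask(I[c],(100,100,50),(125,255,255),B[c]["coaster"]));r=cv2.minAreaRect(m)
    g=onz(C[c],m[:,0]*1.,.008)[:,:2].astype(np.float32);print(c,"coaster",cv2.minAreaRect(g))
    m=biggest(mask(I[c],(8,70,60),(22,255,255),B[c]["mat"]));g=onz(C[c],m[:,0]*1.,.005)[:,:2].astype(np.float32);print(c,"mat",cv2.fitEllipse(g))
    y=mask(I[c],(18,120,90),(32,255,255),B[c]["con"]);r=cv2.bitwise_or(mask(I[c],(0,120,60),(10,255,255),B[c]["con"]),mask(I[c],(170,120,60),(180,255,255),B[c]["con"]))
    rc=biggest(r);mo=cv2.moments(rc);obs[c+"b"]=(mo["m10"]/mo["m00"],mo["m01"]/mo["m00"])
    hull=cv2.convexHull(biggest(y));hm=np.zeros_like(y);cv2.fillPoly(hm,[hull],255);obs[c]=hm
    q=cv2.approxPolyDP(hull,5,True)[:,0];obs[c+"q"]=q;print(c,"face",q.tolist(),"red",obs[c+"b"],cv2.boundingRect(rc))
    print(c,"box bowl",)
# console fit: top corners ordered via nearest assignment
def res(p,cs=("top","scene")):
    o=[]
    for c in cs:
        P=proj(C[c],face(*p));q=obs[c+"q"]
        for a in P: 
            d=q-a;o+=list(d[np.argmin((d**2).sum(1))])
    return o
x0=onz(C["top"],[(197.5,216)],.075)[0]
for yaw in(.2,.2+np.pi):
  for cs in(("top",),("scene",),("top","scene")):
    s=least_squares(lambda p:np.array(res(p,cs)),[x0[0],x0[1],yaw],loss="soft_l1",x_scale=[.01,.01,.1]);print(cs,s.x,s.cost)
def tri(p): return np.r_[(proj(C["top"],p)-obs["topb"])[0],(proj(C["scene"],p)-obs["sceneb"])[0]]
s=least_squares(tri,[x0[0],x0[1],.1]);print("red centroid 3d",s.x,s.fun)
E
```

```text
top coaster ((0.5168522596359253, -0.0005018636584281921), (0.05625905096530914, 0.10337552428245544), 53.1163215637207)
top mat ((0.5242723822593689, -0.2629893124103546), (0.1671815663576126, 0.1682867854833603), 19.865631103515625)
top face [[212, 189], [222, 238], [183, 243], [172, 194]] red (194.56480277416557, 218.99913307325528) (183, 208, 24, 24)
top box bowl
scene coaster ((0.5204487442970276, 0.0035997629165649414), (0.05363805964589119, 0.10269395262002945), 52.5478515625)
scene mat ((0.5259543061256409, -0.2598937749862671), (0.17147545516490936, 0.17719833552837372), 150.7225341796875)
scene face [[440, 265], [415, 281], [379, 256], [405, 243]] red (413.6091763405196, 253.14814814814812) (402, 244, 24, 20)
scene box bowl
('top',) [0.46327069 0.23471889 0.14469353] 17.117610454164634
('scene',) [0.46464463 0.23429566 0.13352503] 9.508236043353193
('top', 'scene') [0.46460331 0.23439829 0.13524049] 26.69460000941011
('top',) [0.46770008 0.2372218  3.40423044] 16.134843961466242
('scene',) [0.42754931 0.20183957 3.3662414 ] 68.03974336338374
('top', 'scene') [0.46714538 0.2364389  3.37658734] 92.02395007017226
red centroid 3d [0.45651759 0.2346929  0.09650984] [-0.22805512  0.2149823  -0.30305217  0.0235393 ]
```

```bash
cat >> h.py <<'E'
from scipy.linalg import logm,expm
def T(p,R): M=np.eye(4);M[:3,:3]=R;M[:3,3]=p;return M
def cur():
    from station import ctrl
    o=ctrl.get_obs();return T(o["tool_pos"],Ro.from_rotvec(o["tool_rot"]).as_matrix()),o
def rot(z,xyaw):
    z=np.array(z)/np.linalg.norm(z);x=np.array([np.cos(xyaw),np.sin(xyaw),0]);x-=z*(x@z);x/=np.linalg.norm(x);return np.c_[x,np.cross(z,x),z]
def plan(T1,N,T0=None):
    T0=cur()[0] if T0 is None else T0
    S=expm(logm(np.linalg.inv(T0)@T1).real/N)
    print(N,"x",np.round(S[:3,3],4).tolist(),np.round(np.degrees(Ro.from_matrix(S[:3,:3]).as_rotvec()),2).tolist())
n=np.array([-.339,-.046,.940]);FM=np.array([.4645,.2345,.075]);BT=FM+.04*n
E
python3 - <<'E'
from h import *
M,o=cur();print(M.round(3))
plan(T(BT+.05*n,rot(-n,.419)),18)
E
```

```text
[[ 0.914  0.407 -0.     0.254]
 [ 0.407 -0.914 -0.    -0.571]
 [-0.     0.    -1.     0.231]
 [ 0.     0.     0.     1.   ]]
18 x [0.0268, -0.0366, 0.0065] [-0.32, 1.06, -0.05]
```

```bash
python3 -m creep '[[0,0.0268,-0.0366,0.0065,-0.32,1.06,-0.05],[0,0.0268,-0.0366,0.0065,-0.32,1.06,-0.05],[0,0.0268,-0.0366,0.0065,-0.32,1.06,-0.05],[0,0.0268,-0.0366,0.0065,-0.32,1.06,-0.05],[0,0.0268,-0.0366,0.0065,-0.32,1.06,-0.05],[0,0.0268,-0.0366,0.0065,-0.32,1.06,-0.05],[0,0.0268,-0.0366,0.0065,-0.32,1.06,-0.05],[0,0.0268,-0.0366,0.0065,-0.32,1.06,-0.05],[0,0.0268,-0.0366,0.0065,-0.32,1.06,-0.05],[0,0.0268,-0.0366,0.0065,-0.32,1.06,-0.05],[0,0.0268,-0.0366,0.0065,-0.32,1.06,-0.05],[0,0.0268,-0.0366,0.0065,-0.32,1.06,-0.05],[0,0.0268,-0.0366,0.0065,-0.32,1.06,-0.05],[0,0.0268,-0.0366,0.0065,-0.32,1.06,-0.05],[0,0.0268,-0.0366,0.0065,-0.32,1.06,-0.05],[0,0.0268,-0.0366,0.0065,-0.32,1.06,-0.05],[0,0.0268,-0.0366,0.0065,-0.32,1.06,-0.05],[0,0.0268,-0.0366,0.0065,-0.32,1.06,-0.05],[0,0,0,0,0,0,0],[0,0,0,0,0,0,0]]' 40
python3 - <<'E'
from h import *
from station import get_image,calibration,models
M,o=cur();print(M.round(3),o["q"].round(3),o["opening"]);plan(T(BT+.02*n,rot(-n,.419)),3)
c=calibration("wrist");im=get_image("wrist")[:,:,::-1].copy();print(models.search_frame("wrist","button_top"),proj(c,BT),proj(c,face(.4645,.2345,.135)).round(0).tolist())
for p in proj(c,face(.4645,.2345,.135)): cv2.circle(im,tuple(int(v) for v in p),4,(255,0,255),1)
cv2.circle(im,tuple(int(v) for v in proj(c,BT)[0]),4,(255,255,0),1)
cv2.imwrite("pics/w1.png",im)
E
```

```text
t: 2.8
tool_pos: [0.4345, 0.231, 0.1596]
tool_rot: [2.993, 0.665, 0.535]
contact_force: [0.3, -0.0, -0.1]
opening: -0.0
[[ 0.85   0.406  0.336  0.434]
 [ 0.416 -0.908  0.045  0.231]
 [ 0.324  0.101 -0.941  0.16 ]
 [ 0.     0.     0.     1.   ]] [ 0.386 -0.454  2.197 -0.097  1.064  1.552] -1.0153392571457642e-05
3 x [-0.0002, 0.0001, 0.0099] [-0.01, 0.05, 0.03]
[{'extent': [279.7, 170.3, 371.5, 255.1], 'conf': 0.67}] [[323.78320969 225.77515077]] [[363.0, 314.0], [438.0, 129.0], [274.0, 75.0], [224.0, 276.0]]
```

View pics/w1.png

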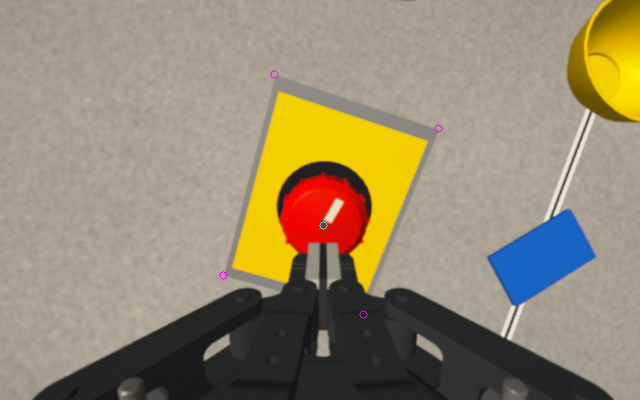

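The wrist view agrees with the fit: the console corners are at the projected spots and the button is centred at about (324,215). I press along the axis.

```bash
python3 -m creep '[[0,0,0,0.015,0,0,0],[0,0,0,0.015,0,0,0],[0,0,0,0.012,0,0,0],[0,0,0,0.005,0,0,0],[0,0,0,0.004,0,0,0],[0,0,0,0.004,0,0,0],[0,0,0,0.002,0,0,0],[0,0,0,0,0,0,0]]'
python3 - <<'E'
from h import *
M,o=cur();print((FM-M[:3,3])@n*-1, o["contact_force"]@n)
E
```

```text
t: 3.7
tool_pos: [0.4545, 0.2323, 0.1075]
tool_rot: [2.993, 0.661, 0.536]
contact_force: [-4.7, -4.1, 6.0]
opening: -0.0
0.03402368631266095 7.3987856506612415
```

```bash
python3 -m creep '[[0,0,0,0.002,0,0,0],[0,0,0,0.002,0,0,0],[0,0,0,0.002,0,0,0],[0,0,0,0,0,0,0]]'
python3 - <<'E'
from h import *
M,o=cur();print((FM-M[:3,3])@n*-1, o["contact_force"]@n)
E
```

```text
t: 4.1
tool_pos: [0.4568, 0.2329, 0.1023]
tool_rot: [2.993, 0.661, 0.538]
contact_force: [-6.4, -3.1, 7.4]
opening: -0.0001
0.0283056318700761 9.256516225033396
```

```bash
python3 -m creep '[[0,0,0,0.0015,0,0,0],[0,0,0,0.0015,0,0,0],[0,0,0,0.001,0,0,0],[0,0,0,0,0,0,0]]'
python3 - <<'E'
from h import *
M,o=cur();print((FM-M[:3,3])@n*-1, o["contact_force"]@n)
E
```

```text
t: 4.5
tool_pos: [0.458, 0.2332, 0.1009]
tool_rot: [2.993, 0.661, 0.535]
contact_force: [-20.6, -8.4, 25.1]
opening: 0.0002
0.026613878168829402 30.943747839921212
```

```bash
python3 -m creep '[[0,0,0,-0.005,0,0,0],[0,0,0,-0.01,0,0,0],[0,0,0,-0.02,0,0,0],[0,0,0,-0.03,0,0,0],[0.75,0,0,-0.03,0,0,0],[0.75,0,0,0,0,0,0]]'
python3 - <<'E'
from h import *
from station import get_image,calibration
c=calibration("wrist");im=get_image("wrist")[:,:,::-1].copy()
for k,col in((.04,(255,255,0)),(.03,(0,255,0))):
    # rim circle at 8mm below top
    a=np.linspace(0,2*np.pi,60);R=rot(-n,0);P=FM+(k-.008)*n+.029*(np.cos(a)[:,None]*R[:,0]+np.sin(a)[:,None]*R[:,1])
    cv2.polylines(im,[proj(c,P).astype(np.int32)],True,col,1)
cv2.imwrite("pics/w2.png",im)
# coaster in wrist
m=biggest(mask(im,(100,100,50),(125,255,255),(0,0,640,400)));g=onz(c,m[:,0]*1.,.008)[:,:2].astype(np.float32);r=cv2.minAreaRect(g);print(r)
M,o=cur();print(o["q"].round(3),M[:3,3])
plan(T([.5186,.0015,.09],rot([0,0,-1],np.radians(-36.9))),9)
E
```

```text
t: 5.1
tool_pos: [0.4275, 0.2301, 0.1925]
tool_rot: [2.993, 0.661, 0.553]
contact_force: [0.4, 0.6, 0.2]
opening: 0.0288
((0.5165015459060669, 0.0017037242650985718), (0.05870509147644043, 0.10588648170232773), 52.72452926635742)
[ 0.39  -0.512  2.185 -0.096  1.126  1.552] [0.42678957 0.22963051 0.18983018]
9 x [0.0094, 0.0261, 0.014] [-0.57, -2.3, 6.79]
```

View pics/w2.png

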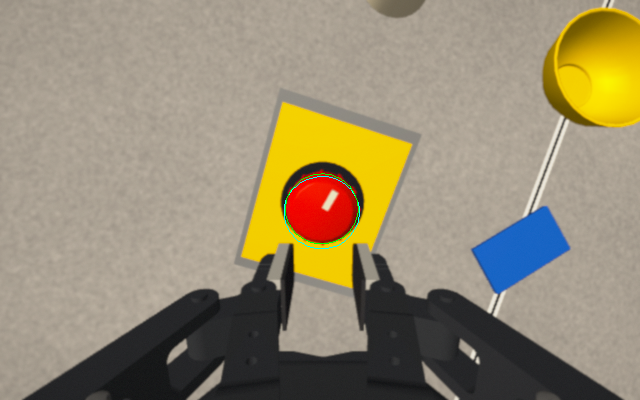

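```bash
python3 - <<'E'
from h import *
from station import get_image,calibration
c=calibration("wrist");im=get_image("wrist")[:,:,::-1].copy()
hsv=cv2.cvtColor(im,cv2.COLOR_BGR2HSV);m=((hsv[:,:,0]<8)|(hsv[:,:,0]>172))&(hsv[:,:,1]>150)&(hsv[:,:,2]>70)
ct=biggest(m.astype(np.uint8)*255);print(cv2.boundingRect(ct),cv2.fitEllipse(cv2.convexHull(ct)))
a=np.linspace(0,2*np.pi,90);R=rot(-n,0)
for k in(.04,.03):
    P=np.vstack([FM+(k-d)*n+.029*(np.cos(a)[:,None]*R[:,0]+np.sin(a)[:,None]*R[:,1]) for d in(.008,.022)])
    q=proj(c,P);print(k,q.min(0),q.max(0))
y=mask(im,(18,120,90),(32,255,255),(200,60,440,320));q=cv2.boundingRect(biggest(y));print(q)
print("face proj",proj(c,face(.4645,.2345,.135)).round(1).tolist(),cv2.approxPolyDP(cv2.convexHull(biggest(y)),5,True)[:,0].tolist())
E
```

```text
(283, 167, 79, 76) ((322.023193359375, 204.38499450683594), (74.54691314697266, 77.06463623046875), 86.91024017333984)
0.04 [283.79103439 170.96564148] [360.17919239 247.27578185]
0.03 [285.28167613 168.74213708] [358.76142903 242.25724432]
(241, 99, 173, 190)
face proj [[358.3, 297.5], [422.4, 130.8], [278.5, 84.1], [232.7, 263.0]] [[282, 99], [413, 142], [356, 288], [241, 255]]
```

Rim bottom at row 243 matches latched (242) rather than up (247), and I hit the bottom stop at 31 N, so the button is latched. Next is the coaster.

```bash
python3 -m creep '[[0.82,0.0094,0.0261,0.014,-0.57,-2.3,6.79],[0.82,0.0094,0.0261,0.014,-0.57,-2.3,6.79],[0.82,0.0094,0.0261,0.014,-0.57,-2.3,6.79],[0.82,0.0094,0.0261,0.014,-0.57,-2.3,6.79],[0.82,0.0094,0.0261,0.014,-0.57,-2.3,6.79],[0.82,0.0094,0.0261,0.014,-0.57,-2.3,6.79],[0.82,0.0094,0.0261,0.014,-0.57,-2.3,6.79],[0.82,0.0094,0.0261,0.014,-0.57,-2.3,6.79],[0.82,0.0094,0.0261,0.014,-0.57,-2.3,6.79],[0.82,0,0,0,0,0,0],[0.82,0,0,0,0,0,0],[0.82,0,0,0,0,0,0]]'
python3 - <<'E'
from h import *
from station import get_image,calibration
M,o=cur();print(M.round(3).tolist(),o["opening"],o["q"].round(2))
c=calibration("wrist");im=get_image("wrist")[:,:,::-1].copy()
m=biggest(mask(im,(100,100,50),(125,255,255),(0,0,640,400)));g=onz(c,m[:,0]*1.,.008)[:,:2].astype(np.float32);r=cv2.minAreaRect(g);print(r,cv2.boundingRect(m))
cv2.imwrite("pics/w3.png",im)
plan(T([.517,.001,.03],rot([0,0,-1],np.radians(-37.2))),2)
E
```

```text
t: 6.4
tool_pos: [0.5162, 0.0011, 0.0857]
tool_rot: [2.977, -0.991, -0.009]
contact_force: [-0.9, -0.4, 1.7]
opening: 0.0701
[[0.8, -0.599, -0.007, 0.516], [-0.599, -0.8, -0.002, 0.001], [-0.004, 0.006, -1.0, 0.086], [0.0, 0.0, 0.0, 1.0]] 0.07009980787960919 [-0.14 -0.07  1.98 -0.    1.23  2.07]
((0.5175958871841431, -0.0011823028326034546), (0.057612042874097824, 0.10363446921110153), 53.02155685424805) (282, 134, 85, 139)
2 x [0.0004, -0.0002, 0.028] [0.16, 0.1, 0.2]
```

View pics/w3.png

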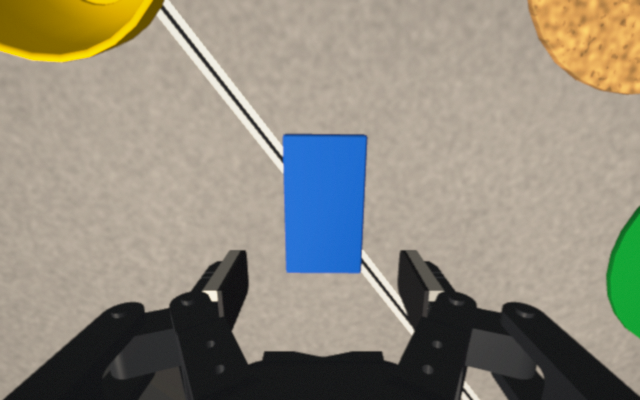

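The coaster (282–367, 134–273) is centred between the open fingers and aligned. I descend.

```bash
python3 -m creep '[[0.82,0.0007,0.0003,0.028,0.16,0.1,0.2],[0.82,0.0007,0.0003,0.028,0.16,0.1,0.2],[0.82,0,0,0.014,0,0,0],[0.82,0,0,0.006,0,0,0],[0.82,0,0,0.003,0,0,0],[0.82,0,0,0,0,0,0]]'
```

```text
t: 7.05
tool_pos: [0.5176, -0.0008, 0.0079]
tool_rot: [2.977, -1.004, 0.002]
contact_force: [0.4, 0.6, 0.8]
opening: 0.0702
```

```bash
python3 -m creep '[[0.82,0,0,0.003,0,0,0],[0.82,0,0,0.002,0,0,0],[0.82,0,0,0.002,0,0,0],[0.82,0,0,0,0,0,0]]'
python3 -m creep '[[0.82,0,0,0.002,0,0,0],[0.82,0,0,0.0,0,0,0]]'
```

```text
t: 7.45
tool_pos: [0.5168, -0.001, -0.0]
tool_rot: [2.976, -1.005, -0.001]
contact_force: [-0.5, 0.3, -0.2]
opening: 0.0701
t: 7.65
tool_pos: [0.5167, -0.001, -0.0021]
tool_rot: [2.976, -1.005, -0.001]
contact_force: [0.3, 0.6, 0.4]
opening: 0.0701
```

```bash
python3 -m creep '[[0.82,0,0,0.0015,0,0,0],[0.82,0,0,0.0,0,0,0]]'; python3 -m creep '[[0.82,0,0,0.0015,0,0,0],[0.82,0,0,0.0,0,0,0]]'; python3 -m creep '[[0.82,0,0,0.0015,0,0,0],[0.82,0,0,0.0,0,0,0]]'
```

```text
t: 7.85
tool_pos: [0.5168, -0.001, -0.0036]
tool_rot: [2.976, -1.004, -0.001]
contact_force: [-0.6, -0.2, -0.0]
opening: 0.0704
t: 8.05
tool_pos: [0.5168, -0.001, -0.0051]
tool_rot: [2.976, -1.004, -0.001]
contact_force: [-0.4, -0.2, 0.3]
opening: 0.0701
t: 8.25
tool_pos: [0.5167, -0.0009, -0.0066]
tool_rot: [2.976, -1.004, -0.001]
contact_force: [0.0, 1.1, 0.5]
opening: 0.0703
```

```bash
python3 -m creep '[[0.82,0,0,-0.002,0,0,0],[0.5,0,0,0,0,0,0],[0.5,0,0,0,0,0,0],[0.5,0,0,0,0,0,0]]' 40; python3 -m creep '[[0.5,0,0,0,0,0,0],[0.5,0,0,-0.004,0,0,0],[0.5,0,0,-0.008,0,0,0],[0.5,0,0,-0.02,0,0,0],[0.5,0,0,-0.03,0,0,0],[0.5,0,0,0,0,0,0]]'
python3 - <<'E'
from h import *
M,o=cur();plan(T([.525,-.2615,.075],M[:3,:3]),7)
E
```

```text
t: 8.65
tool_pos: [0.5176, -0.0011, -0.0037]
tool_rot: [2.977, -1.005, 0.002]
contact_force: [0.1, 0.6, 3.5]
opening: 0.0567
t: 9.25
tool_pos: [0.52, -0.0014, 0.0621]
tool_rot: [-2.976, 1.004, -0.012]
contact_force: [0.8, -0.7, -0.7]
opening: 0.0566
7 x [0.0231, 0.0291, -0.0018] [-0.0, 0.0, -0.0]
```

```bash
python3 -m creep '[[0.5,0.012,0.015,-0.001,0,0,0],[0.5,0.0231,0.0291,-0.0018,0,0,0],[0.5,0.0231,0.0291,-0.0018,0,0,0],[0.5,0.0231,0.0291,-0.0018,0,0,0],[0.5,0.0231,0.0291,-0.0018,0,0,0],[0.5,0.0231,0.0291,-0.0018,0,0,0],[0.5,0.0231,0.0291,-0.0018,0,0,0],[0.5,0.011,0.0141,-0.001,0,0,0],[0.5,0,0,0,0,0,0]]'
python3 - <<'E'
from h import *
from station import get_image,calibration
M,o=cur();print(o["opening"]);plan(T([.525,-.2615,.008],rot([0,0,-1],np.radians(-37))),4)
im=get_image("wrist")[:,:,::-1];cv2.imwrite("pics/w4.png",im)
E
```

```text
t: 10.15
tool_pos: [0.5217, -0.2627, 0.0701]
tool_rot: [2.975, -1.009, -0.001]
contact_force: [0.2, 0.6, -0.2]
opening: 0.0567
0.05668869956545826
4 x [0.0005, -0.0007, 0.0155] [0.01, 0.01, -0.12]
```

View pics/w4.png

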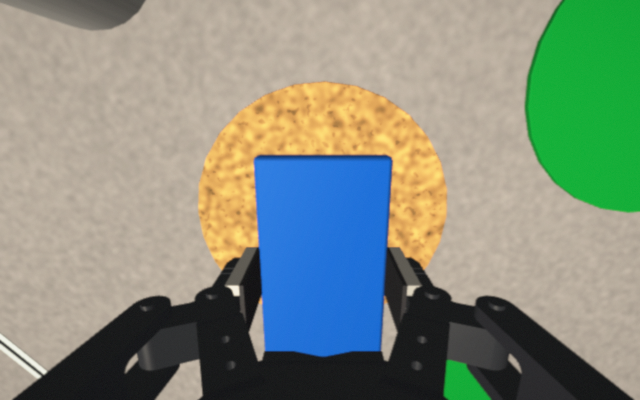

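The coaster is held level over the cork mat (mat centred near (323,195)). I lower it.

```bash
python3 -m creep '[[0.5,0.0005,-0.0007,0.0155,0,0,0],[0.5,0.0005,-0.0007,0.0155,0,0,0],[0.5,0.0005,-0.0007,0.0155,0,0,0],[0.5,0.0005,-0.0007,0.0125,0,0,0],[0.5,0,0,0.003,0,0,0],[0.5,0,0,0.002,0,0,0],[0.5,0,0,0.002,0,0,0],[0.5,0,0,0,0,0,0]]'; python3 -m creep '[[0.5,0,0,0.001,0,0,0],[0.5,0,0,0,0,0,0]]'
```

```text
t: 11.0
tool_pos: [0.5257, -0.2602, 0.005]
tool_rot: [2.976, -1.005, 0.001]
contact_force: [0.3, -0.3, -1.1]
opening: 0.0568
t: 11.2
tool_pos: [0.5256, -0.2601, 0.0039]
tool_rot: [2.976, -1.005, 0.001]
contact_force: [-0.0, 0.2, -1.3]
opening: 0.0564
```

```bash
python3 -m creep '[[0.5,0,0,0.001,0,0,0],[0.5,0,0,0,0,0,0]]'; python3 -m creep '[[0.5,0,0,0.001,0,0,0],[0.5,0,0,0,0,0,0]]';python3 -m creep '[[0.5,0,0,0.001,0,0,0],[0.5,0,0,0,0,0,0]]'
```

```text
t: 11.4
tool_pos: [0.5253, -0.2599, 0.0025]
tool_rot: [2.976, -1.005, -0.0]
contact_force: [0.2, 0.6, -0.7]
opening: 0.0564
t: 11.6
tool_pos: [0.5253, -0.2599, 0.0014]
tool_rot: [2.976, -1.004, -0.001]
contact_force: [0.7, -0.8, -0.6]
opening: 0.0567
t: 11.8
tool_pos: [0.5255, -0.26, 0.0013]
tool_rot: [2.976, -1.004, -0.001]
contact_force: [-2.4, 1.1, 4.3]
opening: 0.0565
```

Contact. I release, rise and check.

```bash
python3 -m creep '[[0.65,0,0,0,0,0,0],[0.82,0,0,0,0,0,0],[0.9,0,0,0,0,0,0],[0.9,0,0,-0.01,0,0,0],[0.9,0,0,-0.03,0,0,0],[0.9,0,0,-0.05,0,0,0],[1,0,0,-0.05,0,0,0],[1,0,0,-0.05,0,0,0],[1,0,0,0,0,0,0]]'
python3 - <<'E'
from h import *
from station import get_image,calibration
M,o=cur();print(M[:3,3],o["opening"],o["q"].round(2))
c=calibration("wrist");im=get_image("wrist")[:,:,::-1].copy()
m=biggest(mask(im,(100,100,50),(125,255,255),(0,0,640,400)));g=onz(c,m[:,0]*1.,.013)[:,:2].astype(np.float32);r=cv2.minAreaRect(g);print(r)
print("corner dist to mat centre",np.linalg.norm(cv2.boxPoints(r)-[.525,-.2615],axis=1))
m=mask(im,(8,70,60),(22,255,255),(0,0,640,400));m=cv2.convexHull(biggest(m));print("mat",cv2.fitEllipse(onz(c,m[:,0]*1.,.005)[:,:2].astype(np.float32)))
cv2.imwrite("pics/w5.png",im)
# turn grasp pose: q6 start ~ -1.5 ; yaw options
for y in (60,120,150,180,205): print(y); plan(T(BT+.04*n,rot(-n,np.radians(y))),18)
E
```

```text
t: 12.7
tool_pos: [0.5297, -0.2626, 0.2015]
tool_rot: [2.972, -1.003, 0.026]
contact_force: [0.3, -0.5, 1.1]
opening: 0.0853
[ 0.52965498 -0.26261936  0.20150881] 0.08526471395262214 [-0.59 -0.02  1.74 -0.    1.41  1.64]
((0.5258854627609253, -0.2598308026790619), (0.056371089071035385, 0.102940633893013), 52.761741638183594)
corner dist to mat centre [0.05808168 0.05753837 0.05933706 0.05986417]
mat ((0.5238255858421326, -0.2636200189590454), (0.17005403339862823, 0.17021583020687103), 37.575016021728516)
60
18 x [-0.001, -0.0316, -0.0008] [-0.07, 1.23, -5.44]
120
18 x [0.0164, -0.035, -0.0035] [-0.79, 1.28, -8.55]
150
18 x [-0.0314, 0.0272, 0.0092] [1.2, -1.13, 9.56]
180
18 x [-0.0324, 0.0159, 0.0072] [1.26, -0.67, 7.86]
205
18 x [-0.032, 0.0078, 0.006] [1.25, -0.33, 6.41]
```

View pics/w5.png

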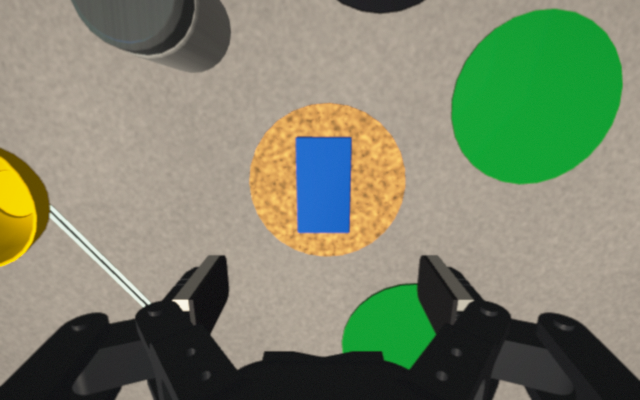

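The coaster lies flat and wholly on the mat, with its corners no more than 60 mm from the centre and the mat's radius 85. Next I wind the wrist back and go to the button.

```bash
python3 -m creep '[[1,0,0,0,0,0,-8.5],[1,0,0,0,0,0,-8.5],[1,0,0,0,0,0,-8.5],[1,0,0,0,0,0,-8.5],[1,0,0,0,0,0,-8.5],[1,0,0,0,0,0,-8.5],[1,0,0,0,0,0,-8.5],[1,0,0,0,0,0,-8.5],[1,0,0,0,0,0,-8.5],[1,0,0,0,0,0,-8.5],[1,0,0,0,0,0,-8.5],[1,0,0,0,0,0,-8.5],[1,0,0,0,0,0,-8.5],[1,0,0,0,0,0,-8.5],[1,0,0,0,0,0,-8.5],[1,0,0,0,0,0,-8.5],[1,0,0,0,0,0,-8.5],[1,0,0,0,0,0,-8.5],[1,0,0,0,0,0,-8.5],[1,0,0,0,0,0,0]]'
python3 - <<'E'
from h import *
M,o=cur();print(M[:3,3],o["q"].round(2),np.degrees(np.arctan2(M[1,0],M[0,0])))
plan(T(FM+.09*n,rot(-n,np.radians(150))),18)
E
```

```text
t: 14.75
tool_pos: [0.5246, -0.2594, 0.1888]
tool_rot: [-1.469, -2.774, 0.0]
contact_force: [-0.2, 0.1, 0.2]
opening: 0.0856
[ 0.52459391 -0.25937353  0.18878858] [-0.59 -0.01  1.75 -0.    1.41 -1.18] 124.18477315493774
18 x [0.023, 0.0158, 0.0007] [-0.88, -0.71, -1.32]
```

```bash
python3 -m creep '[[1,0.023,0.0158,0.0007,-0.88,-0.71,-1.32],[1,0.023,0.0158,0.0007,-0.88,-0.71,-1.32],[1,0.023,0.0158,0.0007,-0.88,-0.71,-1.32],[1,0.023,0.0158,0.0007,-0.88,-0.71,-1.32],[1,0.023,0.0158,0.0007,-0.88,-0.71,-1.32],[1,0.023,0.0158,0.0007,-0.88,-0.71,-1.32],[1,0.023,0.0158,0.0007,-0.88,-0.71,-1.32],[1,0.023,0.0158,0.0007,-0.88,-0.71,-1.32],[1,0.023,0.0158,0.0007,-0.88,-0.71,-1.32],[1,0.023,0.0158,0.0007,-0.88,-0.71,-1.32],[1,0.023,0.0158,0.0007,-0.88,-0.71,-1.32],[1,0.023,0.0158,0.0007,-0.88,-0.71,-1.32],[1,0.023,0.0158,0.0007,-0.88,-0.71,-1.32],[1,0.023,0.0158,0.0007,-0.88,-0.71,-1.32],[1,0.023,0.0158,0.0007,-0.88,-0.71,-1.32],[1,0.023,0.0158,0.0007,-0.88,-0.71,-1.32],[1,0.023,0.0158,0.0007,-0.88,-0.71,-1.32],[1,0.023,0.0158,0.0007,-0.88,-0.71,-1.32],[1,0,0,0,0,0,0],[1,0,0,0,0,0,0]]'
python3 - <<'E'
from h import *
from station import get_image,calibration
M,o=cur();print(M[:3,3],o["q"].round(2))
plan(T(FM+.09*n,rot(-n,np.radians(150))),1)
c=calibration("wrist");im=get_image("wrist")[:,:,::-1].copy()
hsv=cv2.cvtColor(im,cv2.COLOR_BGR2HSV);m=((hsv[:,:,0]<8)|(hsv[:,:,0]>172))&(hsv[:,:,1]>150)&(hsv[:,:,2]>70)
ct=biggest(m.astype(np.uint8)*255);x,y,w,h=cv2.boundingRect(ct);print("red",x,y,x+w,y+h)
a=np.linspace(0,2*np.pi,90);R=rot(-n,0)
for k in(.04,.03):
    P=np.vstack([FM+(k-d)*n+.029*(np.cos(a)[:,None]*R[:,0]+np.sin(a)[:,None]*R[:,1]) for d in(.008,.022)])
    q=proj(c,P);print(k,q.min(0),q.max(0))
cv2.imwrite("pics/w6.png",im)
E
```

```text
t: 16.75
tool_pos: [0.4338, 0.23, 0.1597]
tool_rot: [0.771, 2.705, 0.196]
contact_force: [-0.4, 0.0, 0.4]
opening: 0.0852
[0.43383915 0.22995627 0.15968684] [ 0.39 -0.46  2.2  -0.1   1.06 -0.59]
1 x [0.0001, 0.0004, 0.0002] [-0.07, 0.18, -0.05]
red 279 169 368 255
0.04 [279.21879826 173.14428527] [366.6374792  259.98182832]
0.03 [281.1089547  170.41738159] [364.74306916 253.66921657]
```

View pics/w6.png

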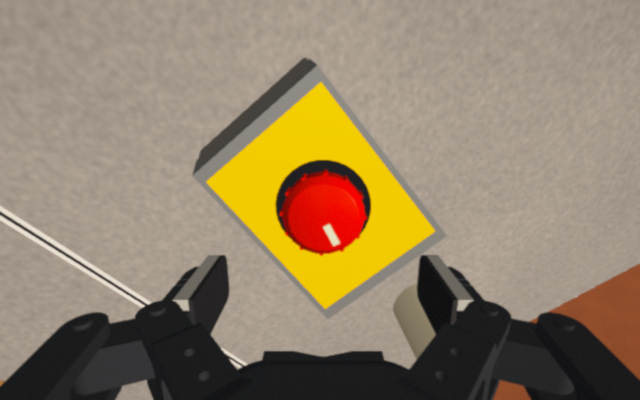

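Head px (279–368, 169–255) is still latched, with the mark at (331,234). It is centred between the fingers. I advance and grip.

```bash
python3 -m creep '[[1,0,0,0.02,0,0,0],[1,0,0,0.02,0,0,0],[1,0,0,0.02,0,0,0],[1,0,0,0.015,0,0,0],[1,0,0,0.008,0,0,0],[1,0,0,0.004,0,0,0],[1,0,0,0,0,0,0]]'; python3 -m creep '[[0.5,0,0,0,0,0,0],[0.5,0,0,0,0,0,0],[0.5,0,0,0,0,0,0],[0.5,0,0,0,0,0,0]]' 40
```

```text
t: 17.5
tool_pos: [0.4646, 0.2332, 0.0788]
tool_rot: [0.772, 2.703, 0.196]
contact_force: [0.4, 0.2, 0.3]
opening: 0.0854
t: 17.9
tool_pos: [0.4643, 0.2332, 0.0801]
tool_rot: [0.769, 2.704, 0.195]
contact_force: [-6.8, -5.3, 6.1]
opening: 0.056
```

```bash
python3 -m creep '[[0.5,0,0,-0.001,0,0,6],[0.5,0,0,0,0,0,8],[0.5,0,0,0,0,0,8],[0.5,0,0,0,0,0,8],[0.5,0,0,0,0,0,8],[0.5,0,0,0,0,0,8],[0.5,0,0,0,0,0,8],[0.5,0,0,0,0,0,8],[0.5,0,0,0,0,0,8],[0.5,0,0,0,0,0,8],[0.5,0,0,0,0,0,6],[0.5,0,0,0,0,0,0]]'
python3 - <<'E'
from h import *
M,o=cur();print(o["q"].round(2),o["wrist_torque"]@n,o["contact_force"]@n,(M[:3,3]-FM)@n)
E
```

```text
t: 19.1
tool_pos: [0.4625, 0.2327, 0.0797]
tool_rot: [2.506, 1.57, 0.47]
contact_force: [-8.4, -6.0, 5.8]
opening: 0.0558
[ 0.37 -0.27  2.2  -0.11  0.87  0.88] -0.08279631117247611 8.561943504443601 0.005159516094879068
```

```bash
cat > s.py <<'E'
from h import *
M,o=cur();print("q6",o["q"][5].round(3),"tz",round(o["wrist_torque"]@n,3),"fn",round(o["contact_force"]@n,1),"off",round((M[:3,3]-FM)@n,4))
E
for i in 1; do python3 -m creep '[[0.5,0,0,0,0,0,6],[0.5,0,0,0,0,0,6],[0.5,0,0,0,0,0,0]]';done; python3 s.py
python3 -m creep '[[0.5,0,0,0,0,0,6],[0.5,0,0,0,0,0,6],[0.5,0,0,0,0,0,0]]'; python3 s.py
python3 -m creep '[[0.5,0,0,0,0,0,6],[0.5,0,0,0,0,0,0]]'; python3 s.py
```

```text
t: 19.4
tool_pos: [0.4623, 0.2328, 0.0795]
tool_rot: [2.683, 1.313, 0.496]
contact_force: [-9.8, -4.7, 5.8]
opening: 0.0558
q6 1.085 tz -0.056 fn 9.0 off 0.0051
t: 19.7
tool_pos: [0.4621, 0.233, 0.0794]
tool_rot: [2.836, 1.036, 0.516]
contact_force: [-9.1, -5.2, 6.2]
opening: 0.0557
q6 1.295 tz -0.049 fn 9.1 off 0.005
t: 19.9
tool_pos: [0.462, 0.2331, 0.0794]
tool_rot: [2.903, 0.891, 0.524]
contact_force: [-9.4, -2.9, 5.9]
opening: 0.0559
q6 1.399 tz -0.053 fn 8.8 off 0.005
```

```bash
python3 - <<'E'
from h import *
from station import get_image
im=get_image("wrist")[:,:,::-1];cv2.imwrite("pics/w7.png",im)
E
```

View pics/w7.png

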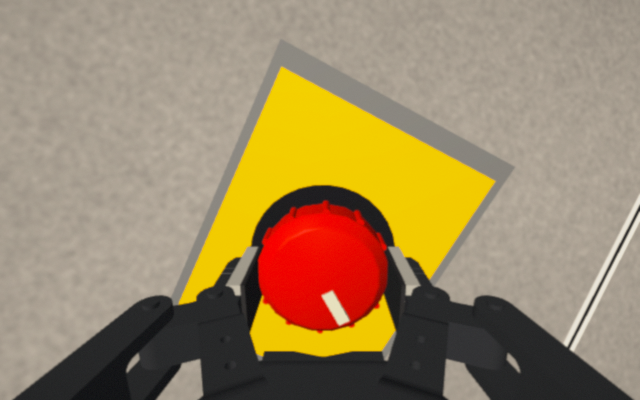

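The mark at (336,308) keeps the same direction relative to the gripper, so the head is turning with the fingers (1.99 rad so far). I continue.

```bash
python3 -m creep '[[0.5,0,0,0,0,0,6],[0.5,0,0,0,0,0,0]]'; python3 s.py
python3 -m creep '[[0.5,0,0,0,0,0,6],[0.5,0,0,0,0,0,0]]'; python3 s.py
python3 -m creep '[[0.5,0,0,0,0,0,6],[0.5,0,0,0,0,0,0]]'; python3 s.py
```

```text
t: 20.15
tool_pos: [0.462, 0.2332, 0.0794]
tool_rot: [2.962, 0.742, 0.532]
contact_force: [-9.9, -3.6, 5.4]
opening: 0.0562
q6 1.504 tz -0.058 fn 8.6 off 0.005
t: 20.35
tool_pos: [0.4619, 0.2333, 0.0793]
tool_rot: [3.014, 0.589, 0.537]
contact_force: [-9.4, -1.7, 5.4]
opening: 0.0559
q6 1.609 tz -0.094 fn 8.4 off 0.005
t: 20.55
tool_pos: [0.4619, 0.2334, 0.0793]
tool_rot: [3.058, 0.435, 0.542]
contact_force: [-10.0, -1.1, 5.3]
opening: 0.0557
q6 1.713 tz 0.19 fn 8.4 off 0.005
```

```bash
python3 -m creep '[[0.5,0,0,0,0,0,3],[0.5,0,0,0,0,0,0]]'; python3 s.py
```

```text
t: 20.75
tool_pos: [0.4618, 0.2335, 0.0793]
tool_rot: [-3.071, -0.362, -0.543]
contact_force: [-10.5, -0.2, 5.8]
opening: 0.0555
q6 1.761 tz 1.161 fn 9.0 off 0.005
```

Torque surged to 1.16 N m, which is the stop past the release. I let go and check that the button springs up.

```bash
python3 -m creep '[[0.5,0,0,0,0,0,-3],[0.8,0,0,0,0,0,0],[1,0,0,0,0,0,0],[1,0,0,0,0,0,0],[1,0,0,-0.01,0,0,0],[1,0,0,-0.03,0,0,0],[1,0,0,-0.05,0,0,0],[1,0,0,0,0,0,0],[1,0,0,0,0,0,0]]'
cat > chk.py <<'E'
from h import *
from station import get_image,calibration
M,o=cur();c=calibration("wrist");im=get_image("wrist")[:,:,::-1].copy()
hsv=cv2.cvtColor(im,cv2.COLOR_BGR2HSV);m=((hsv[:,:,0]<8)|(hsv[:,:,0]>172))&(hsv[:,:,1]>150)&(hsv[:,:,2]>70)
ct=biggest(m.astype(np.uint8)*255);x,y,w,h=cv2.boundingRect(ct);print("red",x,y,x+w,y+h)
a=np.linspace(0,2*np.pi,90);R=rot(-n,0)
for k in(.04,.03):
    P=np.vstack([FM+(k-d)*n+.029*(np.cos(a)[:,None]*R[:,0]+np.sin(a)[:,None]*R[:,1]) for d in(.008,.022)])
    q=proj(c,P);print(k,q.min(0).round(1),q.max(0).round(1))
cv2.imwrite("pics/w8.png",im)
E
python3 chk.py; python3 s.py
```

```text
t: 21.65
tool_pos: [0.4341, 0.2302, 0.1676]
tool_rot: [3.057, 0.435, 0.558]
contact_force: [0.5, 0.1, -0.4]
opening: 0.0852
red 279 174 366 261
0.04 [279.9 176.1] [364.2 260. ]
0.03 [281.7 173.5] [362.4 254. ]
q6 1.708 tz 0.023 fn 0.1 off 0.0957
```

View pics/w8.png

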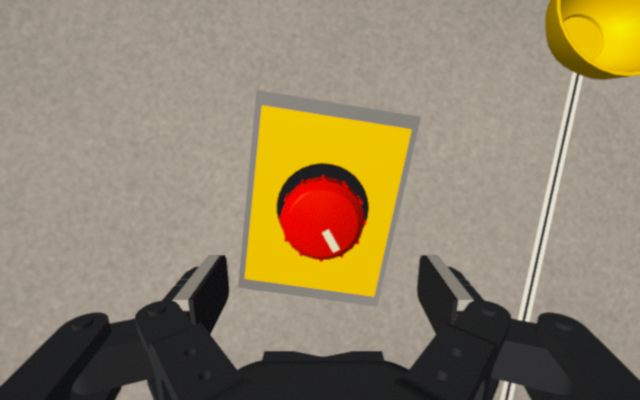

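The rim is at row 261, where fully up predicts 260 and latched 254, so the button is up. One final overall check follows, comparing with the first pictures.

```bash
python3 -m creep '[[1,0,0,-0.03,0,0,0],[1,0,0,-0.03,0,0,0],[1,0,0,0,0,0,0]]'; python3 - <<'E'
from h import *
from station import get_image,calibration,models
for c in("scene","top"):
    im=get_image(c)[:,:,::-1].copy();cv2.imwrite(f"pics/{c}9.png",im)
    for nm in("mug","canister","bowl","coaster"): print(c,nm,[(np.round(d["extent"]).astype(int).tolist(),round(d["conf"],2)) for d in models.search_frame(c,nm)][:2])
a=cv2.imread("pics/scene9.png")[140:380,170:460];b=cv2.imread("pics/top9.png")[70:330,140:510]
cv2.imwrite("pics/fin.png",np.hstack([cv2.resize(a,(400,331)),cv2.resize(b,(400,331))]))
E
```

```text
t: 22.0
tool_pos: [0.4136, 0.2276, 0.2239]
tool_rot: [3.057, 0.435, 0.557]
contact_force: [1.1, 0.9, 1.2]
opening: 0.0857
scene mug [([316, 304, 353, 367], 0.67)]
scene canister [([211, 188, 243, 230], 0.6)]
scene bowl [([255, 242, 299, 282], 0.66)]
scene coaster [([265, 184, 298, 202], 0.87), ([370, 243, 444, 305], 0.67)]
top mug [([170, 100, 217, 137], 0.72), ([174, 186, 230, 243], 0.34)]
top canister [([361, 103, 394, 139], 0.78)]
top bowl [([175, 100, 216, 137], 0.66), ([261, 99, 305, 144], 0.58)]
top coaster [([361, 175, 401, 214], 0.98)]
```

View pics/fin.png

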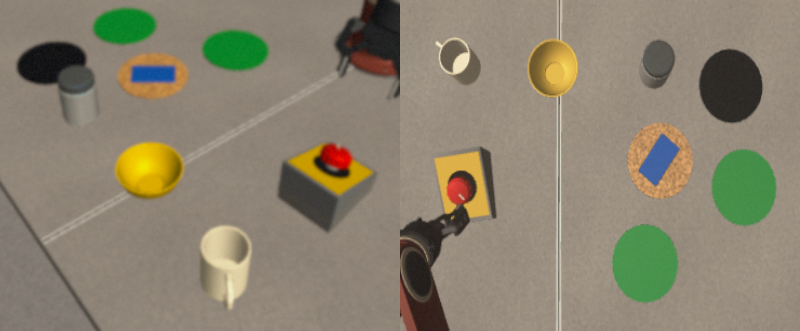

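The coaster is on the cork mat, the bystanders are unmoved, the button is up and the gripper is clear. I hand in.

```bash
python3 -c "
from station import finish_job
print(finish_job())"
```

```text
the job is handed in; nothing more can be done
None
```

The job is done and handed in at about 22 s of the 72 s allowed.

- **Button pressed:** I pressed it down to its bottom stop with 31 N. After I let go, two separate wrist pictures showed it staying at the latched height.
- **Coaster moved:** I lifted it off the seam and laid it on the cork mat. Its corners measured at most 60 mm from the mat's centre, and the mat's radius is 85 mm.
- **Button reset:** I turned the head about 2.3 rad clockwise in one grasp, although the description said one grasp would not be enough. A torque rise to 1.16 N m marked the stop past the release, so I let go.

**Last checks:** The button is fully up: its rim was at row 261, where fully up predicts 260 and latched 254. The mug, canister and bowl are where they started, within a few pixels, and the open gripper is clear of everything.

**Disagreements:**
- **Wrist torque:** the reading had the wrong sign, at about −0.05 to −0.09 N m, while the head turned. I relied on the white mark and the jump at the stop instead.
- **Network detections:** in the last top picture the network's best guess for the bowl was the mug. Its second guess and the picture show the bowl unmoved.

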